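# Clear the spilled toffees and unlock the sweets case

### The job

Spilled toffees lie over the keyhole of the low sweets case: sweep all three off the case with the hand-held scraper block, not touching the toffees with the fingers, and stand the block back upright on the counter. Then take the key with the rectangular bow from the key stand, push it straight and fully home in the lock past the sticky pins, and only then turn it a quarter turn clockwise to its stop. Finish while still holding the key turned there against the lock's return spring, leaving the round key, the glass jar and the tin where they stand.

Things in the scene. Friction and masses are not known exactly. Their poses are not given: they have to be found in the camera images.
- case: Low timber and glass sweets case fixed on the counter, 220 (x) x 280 (y) x 70 mm high. Origin: centre of its underside on the counter. Its -x side is the front edge, towards the robot. Its top is one flush flat surface at 70 mm; the front 75 mm is a timber rail with the lock, the rest is a clear pane over loose sweets.
- keyhole (a point): Centre of the lock's face, flush with the case top, 60 mm from the case's centre along its -x, amid a 62 mm steel plate. Round brass plug, 31 mm across; vertical slot 12 mm (x) x 5.5 mm (y), 32 mm deep; turns with the plug, x along the case's x while unturned. Sprung pins in the slot 9 and 18 mm down stick: pushing the key past takes 5 to 20 N; if it stalls, twist to and fro.
- plug (a joint): Turn of the lock plug in rad: 0 at rest, growing clockwise seen from above, stop at 1.62. A spring (0.01 to 0.09 N m) turns it back when let go. The key has some 0.2 rad of play in the slot, so the hand turns further than the plug: about 1.85 rad to reach the stop.
- key: The case's key, blade down in the stand, 30 g. Black RECTANGULAR bow 32 (x) x 12 (y) x 36 mm high; steel blade 10 (x) x 4 (y) x 30 mm long, tip rounded, same both ways round. Origin: blade tip, 23 mm above the counter at the start; z up; bow from z = 30 to 66 mm. Grip the bow across its 12 mm (y), e.g. 52 mm above the tip, so that the fingertips stay clear of the lock's face.
- key_shoulder (a point): Underside of the key's bow on the key's axis, 30 mm above the blade's tip; rests on the lock's face when the key is fully home.
- round_key: Another key with the same blade but a round bow, 36 mm in diameter and 12 mm thick, in the other slot of the stand. Leave alone. Origin: tip of the blade.
- stand: Fixed light timber key stand, 120 (x) x 60 (y) x 45 mm high, with two slots 22 mm deep in its top, 32 mm either side of its centre along x, one key in each (either in either), bows' flat sides facing y, their undersides 8 mm above its top. Origin: centre of its underside on the counter.
- scraper: Loose scraper block, 24 (x) x 120 (y) x 55 mm high, about 0.18 kg: grey plastic foot 12 mm high, timber grip above, 22 mm thick. Stands upright on the counter, on one side of the case; the key stand is on the other (sides vary). Origin: centre of its underside. Grip across x from above.
- toffee1: Loose brown toffee, 24 x 18 x 9 mm, 12 g, lying flat on the case top over the keyhole. Origin: centre of its underside.
- toffee2: Another such toffee, 30 to 50 mm to the +y side of the keyhole on the case top.
- toffee3: Another such toffee, 30 to 50 mm to the -y side of the keyhole on the case top.
- jar: Bystander: amber glass jar with steel cap, 84 mm diameter, 130 mm high, on the counter. Origin: centre of its underside.
- tin: Bystander: green tin, 72 mm diameter, 100 mm high, on the counter. Origin: centre of its underside.

How it is judged:
By the outcome, as a careful person would: the job done as asked, in the order asked, and still so for the second after the job is handed in, while the arm keeps its last pose, push and grip.
It also fails if it takes over 69 s, if anything falls off the work surface, if the arm or the gripper's body presses on something with over 40 N, if the wrist force passes 120 N, or if a joint passes its speed limit or range.

### The arm

A 6-joint arm with a two-finger parallel gripper is mounted at the origin on the work surface. World frame = base frame: x ahead of the robot, y to its left, z up, the work surface at z = 0. Lengths are in m, angles in rad, forces in N, time in s.
With the tool pointing down it reaches from about 0.25 to 0.725 m from the base axis. Payload 4 kg.
Tool frame: the origin (TCP) lies at the very end of the fingers, on their centre line; the grasp point (between the pads) lies 19 mm behind it; z points along the fingers, y is the line along which they close (so a half turn about z gives the same grasp; the last joint's range is limited). The gripper opens to 85 mm and grips with 20 to 120 N. Pads are 22 mm wide; open, the fingers measure 114 mm over their backs; the gripper's body (76 mm by 85 mm) begins 54 mm behind the grasp point. The pads swing forward as they close: fully open they stand 13 mm farther back than shut.
Start: joints at [1.275, 0.241, 0.005, 1.335, 0, 1.571], TCP at [0.146, 0.478, 0.231] pointing down, gripper open.
Joint ranges: [-2.72, 2.72], [-1.05, 1.87], [-1.09, 1.28], [-1.99, 2.15], [-1.42, 1.44], [-3.14, 3.14]. Speed limits (rad/s): [2.79, 2.79, 3.14, 3.14, 3.14, 3.14].

### API

Orientations are given as a unit quaternion [x, y, z, w].
In Python, from workcell import bot, vision, workorder gives the robot as it stands.
- The arm moves only by the shell command python3 -m creep 'ROWS' [OPENING]. ROWS is JSON, a list of rows, each a list of 2 entries, a list of its own where there are three numbers: the shift along the tool's x, y, z in mm, then the turn, a rotation vector about the tool's x, y, z in rad. In form: [[[dx, dy, dz], [wx, wy, wz]], ...]. A call has 1 to 12 rows; each row shifts and turns the commanded pose from where the row before left it, along the tool's axes as they then stand; what a row does not reach is not made up. A row lasts 1/8 s, in which the tool goes at most 62.5 mm and 10.7 degrees, less where a joint would pass 70% of its speed; a pose out of reach is approached as far as the arm can. A call is refused whole if a number of a shift passes 62.5 or a number of a turn 0.188, either way. A call with a gripper value outside its range is refused whole. OPENING is the finger opening in mm, from 0 to 85.4, set as the call begins (- or left out, the last holds). The fingers move at their own pace and stop on an object; the grip force is fixed at half the most. Time passes only in rows, so rows that do not move let the fingers close. It gives the time, the measured TCP pose, the force, the opening and the grip force at its end, in the units of the state.
- bot.get_obs(): the state, without advancing time (a new reading comes with each control period).
- vision.camera(name): name is "side" or "top" or "wrist"; returns a dict with "image" (384x512x3 uint8, blue, green, red), "z_map" (384x512 float32, m along the optical axis (not along the pixel's ray), 0 where there is no reading), "K" (3x3 intrinsics, pixels), "rvec" (rotation vector, rad) and "tvec" (3), from world to camera coordinates, as OpenCV has them; the wrist camera has in their place "tool_from_camera" (4x4, takes a point from camera to tool coordinates, whose origin is the TCP and whose axes are the flange's). Camera axes: x right, y down, z forward; pixel columns grow to the right and rows downward; lengths in m; the calibration is good to about 2 mm. A picture is of the moment at which its call begins: read the wrist's pose just before it.
- workorder.job_done(): hands the job in; it is judged then, once.
Trained networks look in a picture, given as the dict that the camera call returned (one of the last four; its "shot" number tells which), for a name from the list of things; names that differ only in an ending like _2 or _b are one class to them, and where a whole thing is asked for, a point or a joint stands for the part that bears it (a point fixed in the world has none). Each returns a list of dicts, best first, with "score" (0 to 1); they miss things now and then, are a little off and sometimes report something else, mostly with a low value. They report only what shows in the picture. A call takes as long as a camera call.
- vision.spot_in(picture, query): "position" ([column, row] in pixels, amid what is visible of it).
- vision.place_of(picture, query): "position" ([column, row] in pixels: a listed point, or the origin of a listed thing).
The state is a dict: "clock": time; "joint_pos": joint angles; "joint_vel": joint speeds; "tau": joint torques, N m; "eef_pos": TCP position; "tool_rot": TCP orientation; "ft_force": force on the tool from outside, world axes, zero at the start; "ft_torque": the same for the moment, N m; "grip_width": finger opening in m; "grasp_force": force on a finger pad.
Only numpy, scipy, OpenCV 4.12 (cv2) and the standard library are available. Lean on these libraries where they do the work, as an engineer would, in place of code of your own. Each camera call takes 0.05 s, during which the arm holds its last target. There are 200 camera calls.

## Working session

There is one attempt and no reset: what is moved stays moved. The work goes in short steps, Python scripts to look and compute and a shell command to move; the robot and the scene stay as the last step left them, time stands still between calls to the robot, and variables do not carry over. Pictures are saved under pics/ and viewed, at most 10 in all, crops included, and the job is handed in when it is done.

```bash
ls; mkdir -p pics; cat > h.py <<'E'
import numpy as np, cv2
from scipy.spatial.transform import Rotation as R
from workcell import bot, vision, workorder
def world(p, uv, r=2, z=None):
    """pixel -> world by depth (median) or plane z"""
    K=p["K"]
    if "rvec" in p:
        Rm=cv2.Rodrigues(np.array(p["rvec"],float))[0]; T=np.eye(4); T[:3,:3]=Rm.T; T[:3,3]=-Rm.T@np.array(p["tvec"],float).ravel()
    else:
        T=np.eye(4); o=p["obs"]; T[:3,:3]=R.from_quat(o["tool_rot"]).as_matrix(); T[:3,3]=o["eef_pos"]; T=T@np.array(p["tool_from_camera"])
    d=np.linalg.inv(K)@[uv[0],uv[1],1.]
    if z is None:
        c,w=int(round(uv[0])),int(round(uv[1])); m=p["z_map"][max(0,w-r):w+r+1,max(0,c-r):c+r+1]; m=m[m>0]
        if not m.size: return None
        s=np.median(m)
    else: s=(z-T[2,3])/(T[:3,:3]@d)[2]
    return T[:3,:3]@(d*s)+T[:3,3]
def shot(n):
    o=bot.get_obs(); p=vision.camera(n); p["obs"]=o; return p
E
python3 - <<'E'
from h import *
np.set_printoptions(precision=4,suppress=True)
o=bot.get_obs(); print({k:np.round(v,3) for k,v in o.items()})
for n in ["top","side"]:
    p=shot(n); cv2.imwrite(f"pics/{n}0.png",p["image"])
    for q,z in [("case",0),("keyhole",.07),("key",.023),("round_key",.023),("stand",0),("scraper",0),("toffee1",.07),("jar",0),("tin",0)]:
        for f in ("place_of","spot_in"):
            for d in getattr(vision,f)(p,q)[:3]:
                print(n,q,f,round(d["score"],2),np.round(d["position"],1),world(p,d["position"]),world(p,d["position"],z=z))
E
```

```text
pics
{'clock': np.float64(0.0), 'joint_pos': array([1.275, 0.241, 0.004, 1.335, 0.   , 1.571]), 'joint_vel': array([ 0.   , -0.002,  0.001,  0.001,  0.002, -0.   ]), 'tau': array([  0.001, -37.232,  25.241,   0.017,  -0.   ,  -0.   ]), 'eef_pos': array([0.146, 0.478, 0.23 ]), 'tool_rot': array([ 0.147,  0.989, -0.001, -0.   ]), 'ft_force': array([ 0.176,  0.862, -0.32 ]), 'ft_torque': array([-0.005,  0.025,  0.   ]), 'grasp_force': np.float64(0.0), 'grip_width': np.float64(0.086)}
top case place_of 0.68 [255.3 168.5] [0.5973 0.0015 0.0671] [0.6048 0.0021 0.    ]
top case spot_in 0.93 [251.4 165.3] [0.6069 0.0127 0.0683] [0.615  0.0139 0.    ]
top keyhole place_of 0.57 [246.1 180.4] [0.5624 0.0291 0.0713] [0.5625 0.0292 0.07  ]
top key place_of 0.41 [150.8 199.1] [0.5153 0.3164 0.0443] [0.5163 0.3214 0.023 ]
top key spot_in 0.43 [145.8 199.8] [0.5125 0.3267 0.0633] [0.5145 0.3367 0.023 ]
top key spot_in 0.25 [253.2 162.7] [0.6144 0.0072 0.0685] [0.6201 0.0079 0.023 ]
top round_key place_of 0.57 [142.6 220.7] [0.4513 0.3407 0.047 ] [0.4514 0.3468 0.023 ]
top round_key place_of 0.57 [25
[... 2639 characters left out ...]
75 0.07  ]
side toffee1 place_of 0.44 [269.3 193.8] [ 0.5366 -0.0203  0.0762] [ 0.5384 -0.0302  0.07  ]
side toffee1 spot_in 0.57 [256.6 210.2] [0.5575 0.0679 0.0722] [0.5581 0.0647 0.07  ]
side toffee1 spot_in 0.4 [263.  198.8] [0.5488 0.0165 0.0798] [0.5517 0.0012 0.07  ]
side jar place_of 0.55 [254.2 161.6] [ 0.6447 -0.3177  0.0182] [ 0.6517 -0.3512  0.    ]
side jar spot_in 0.8 [251.6 141.4] [ 0.6529 -0.3143  0.0988] [ 0.6961 -0.5145  0.    ]
side tin place_of 0.74 [194.2 290.8] [0.6467 0.3814 0.0327] [0.6596 0.348  0.    ]
side tin spot_in 0.95 [195.8 274.5] [0.6398 0.3794 0.0834] [0.6741 0.2882 0.    ]
side tin spot_in 0.71 [257.2 207.6] [0.5569 0.0619 0.0773] [ 0.5803 -0.0532  0.    ]
```

```bash
python3 - <<'E'
import cv2,numpy as np
t=cv2.imread("pics/top0.png"); s=cv2.imread("pics/side0.png")
a=cv2.resize(t[120:255,110:410],(800,360)); b=cv2.resize(s[120:320,150:350],(240,240)); b2=cv2.resize(s[120:310,130:450],(400,238))
c=np.zeros((600,800,3),np.uint8); c[:360]=a; c[360:600,:240]=b; c[360:598,300:700]=b2
cv2.imwrite("pics/v1.png",c)
E
```

```text
(no output)
```

View pics/v1.png

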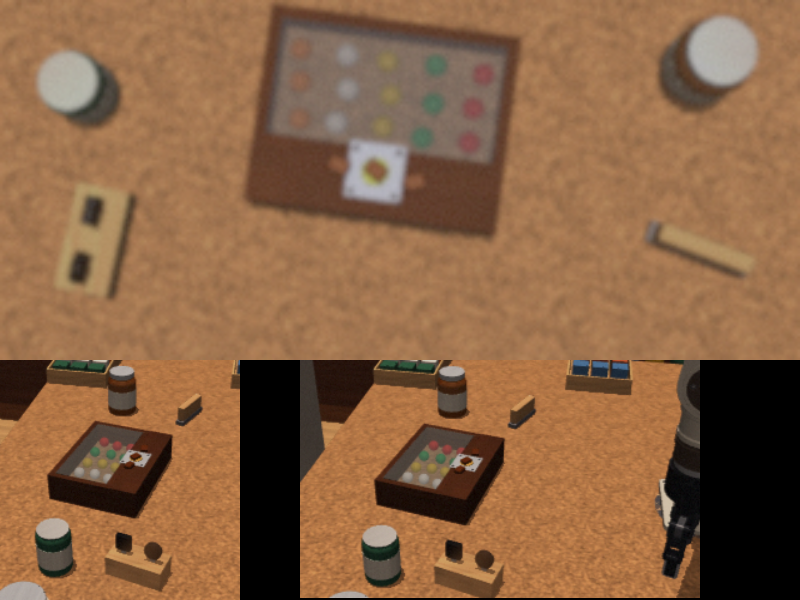

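The round key is nearer to the robot and the rectangular key is farther, at x≈0.515. The case is yawed about -0.13 and the scraper about -0.32.

```bash
cat >> h.py <<'E'
def cloud(p):
    v,u=np.nonzero(p["z_map"]>0); z=p["z_map"][v,u]; d=np.linalg.inv(p["K"])@np.array([u,v,np.ones_like(u)])*z
    if "rvec" in p:
        Rm=cv2.Rodrigues(np.array(p["rvec"],float))[0]; return (Rm.T@(d-np.array(p["tvec"],float).reshape(3,1))).T,u,v
    o=p["obs"]; T=np.eye(4); T[:3,:3]=R.from_quat(o["tool_rot"]).as_matrix(); T[:3,3]=o["eef_pos"]; T=T@np.array(p["tool_from_camera"])
    return (T[:3,:3]@d+T[:3,3:]).T,u,v
def rect(P,c,r,z0,z1):
    m=(np.hypot(P[:,0]-c[0],P[:,1]-c[1])<r)&(P[:,2]>z0)&(P[:,2]<z1)
    (a,b),(w,h),_=q=cv2.minAreaRect((P[m,:2]*1000).astype(np.float32)); B=cv2.boxPoints(q)
    e=[B[1]-B[0],B[2]-B[1]]; e=max(e,key=np.linalg.norm); 
    return np.round([a,b,w,h,np.arctan2(e[1],e[0]),m.sum()],3)
def plan(pos,az,n=None,o=None):
    """rows in tool axes to TCP pos, tool y azimuth az, pointing down"""
    o=o or bot.get_obs(); R0=R.from_quat(o["tool_rot"]); p0=np.array(o["eef_pos"]); y=np.array([np.cos(az),np.sin(az),0]); z=np.array([0,0,-1.])
    R1=R.from_matrix(np.array([np.cross(y,z),y,z]).T); w=(R0.inv()*R1).as_rotvec(); d=np.array(pos)-p0
    n=n or int(np.ceil(max(np.linalg.norm(d)/.060,np.linalg.norm(w)/.18)))
    rows=[]
    for i in range(n):
        Ri=R0*R.from_rotvec(w*i/n); rows.append([[round(float(t),1) for t in Ri.inv().apply(d/n)*1000],[round(float(t),3) for t in w/n]])
    print(n,str(rows).replace(" ",""))
E
python3 - <<'E'
from h import *
p=shot("top"); P,u,v=cloud(p)
print("scr",rect(P,(.457,-.345),.09,.035,.07)); print("stand",rect(P,(.485,.335),.09,.03,.055)); print("case",rect(P,(.605,.005),.22,.06,.075))
print("tof",rect(P,(.55,.015),.08,.0745,.09))
plan((.44,-.345,.23),-.3)
E
```

```text
scr [ 459.174 -344.315  109.147   22.584    1.179  299.   ]
stand [ 4.83407e+02  3.38206e+02  6.18190e+01  1.20030e+02 -2.36000e-01
  6.90000e+02]
case [6.10444e+02 8.95800e+00 2.80411e+02 2.20813e+02 1.41100e+00 6.83400e+03]
tof [563.201   8.202 135.281 122.936   1.391 162.   ]
15 [[[-34.8,-46.8,0.1],[0.0,0.0,0.105]],[[-39.5,-42.9,0.1],[0.0,0.0,0.105]],[[-43.8,-38.5,0.1],[0.0,0.0,0.105]],[[-47.5,-33.7,0.1],[0.0,0.0,0.105]],[[-50.8,-28.5,0.1],[0.0,0.0,0.105]],[[-53.5,-23.1,0.1],[0.0,0.0,0.105]],[[-55.7,-17.3,0.1],[0.0,0.0,0.105]],[[-57.2,-11.4,0.1],[0.0,0.0,0.105]],[[-58.0,-5.3,0.1],[0.0,0.0,0.105]],[[-58.3,0.8,0.1],[0.0,0.0,0.105]],[[-57.9,6.9,0.1],[0.0,0.0,0.105]],[[-56.8,12.9,0.1],[0.0,0.0,0.105]],[[-55.2,18.8,0.1],[0.0,0.0,0.105]],[[-52.9,24.5,0.1],[0.0,0.0,0.105]],[[-50.0,29.9,0.1],[0.0,0.0,0.105]]]
```

```bash
python3 -m creep '[[[-35,-47,0],[0,0,0.105]],[[-39.5,-43,0],[0,0,0.105]],[[-44,-38.5,0],[0,0,0.105]],[[-47.5,-34,0],[0,0,0.105]],[[-51,-28.5,0],[0,0,0.105]],[[-53.5,-23,0],[0,0,0.105]],[[-56,-17,0],[0,0,0.105]],[[-57,-11,0],[0,0,0.105]],[[-58,-5,0],[0,0,0.105]],[[-58,1,0],[0,0,0.105]],[[-58,7,0],[0,0,0.105]],[[-57,13,0],[0,0,0.105]]]'
python3 -m creep '[[[-55,19,0],[0,0,0.105]],[[-53,24.5,0],[0,0,0.12]],[[-50,30,0],[0,0,0.15]],[[0,0,0],[0,0,0]]]'
python3 - <<'E'
from h import *
print(np.round(bot.get_obs()["joint_pos"],2))
p=shot("wrist"); cv2.imwrite("pics/w1.png",p["image"]); print(np.round(p["tool_from_camera"],3))
P,u,v=cloud(p); print("scr",rect(P,(.459,-.344),.08,.03,.07),rect(P,(.459,-.344),.08,.045,.06))
r=rect(P,(.459,-.344),.08,.045,.07); plan((r[0]/1000,r[1]/1000,.06),r[4]-np.pi/2)
E
```

```text
clock: 3.45
eef_pos: [0.3833, -0.1827, 0.2316]
tool_rot: [0.703, 0.711, 0.0, 0.0]
ft_force: [1.5, 1.5, 0.3]
grip_width: 0.0856
grasp_force: 0.0
clock: 3.95
eef_pos: [0.4417, -0.3488, 0.2292]
tool_rot: [0.823, 0.567, -0.0, -0.001]
ft_force: [-0.3, 0.6, -0.3]
grip_width: 0.0855
grasp_force: 0.0
[-0.67  0.37  0.18  1.38 -0.    1.27]
[[-0.001 -0.948 -0.319  0.082]
 [ 1.    -0.001 -0.    -0.   ]
 [-0.    -0.319  0.948 -0.142]
 [ 0.     0.     0.     1.   ]]
scr [ 4.60287e+02 -3.47725e+02  1.10013e+02  2.20770e+01  1.18100e+00
  2.45700e+03] [ 4.60274e+02 -3.47714e+02  1.10014e+02  2.20410e+01  1.18200e+00
  2.40000e+03]
3 [[[1.9,6.3,56.6],[-0.001,-0.0,0.009]],[[2.0,6.2,56.6],[-0.001,-0.0,0.009]],[[2.0,6.1,56.6],[-0.001,-0.0,0.009]]]
```

View pics/w1.png

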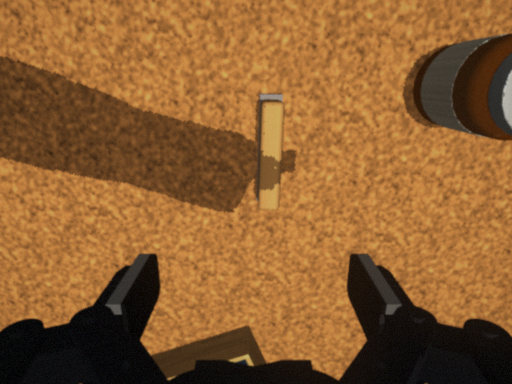

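The wrist view shows the block upright and clear at pixel (271,150), with the jar to the right. I'll descend and grip.

```bash
python3 -m creep '[[[3,9,50],[0,0,0.014]],[[3,9.6,50],[0,0,0.013]],[[0,0,50],[0,0,0]],[[0,0,35],[0,0,0]],[[0,0,17],[0,0,0]],[[0,0,0],[0,0,0]]]' 
python3 -m creep '[[[0,0,0],[0,0,0]],[[0,0,0],[0,0,0]],[[0,0,0],[0,0,0]],[[0,0,0],[0,0,0]],[[0,0,0],[0,0,0]],[[0,0,0],[0,0,0]]]' 10
```

```text
clock: 4.75
eef_pos: [0.4603, -0.3453, 0.0291]
tool_rot: [0.83, 0.558, -0.0, -0.001]
ft_force: [0.0, -0.2, -0.7]
grip_width: 0.0854
grasp_force: 0.0
clock: 5.5
eef_pos: [0.4612, -0.3469, 0.0303]
tool_rot: [0.83, 0.558, 0.0, 0.001]
ft_force: [-1.0, 1.6, 5.8]
grip_width: 0.021
grasp_force: 59.7
```

```bash
python3 -m creep '[[[0,0,-30],[0,0,0]],[[0,0,-60],[0,0,0]],[[0,0,-40],[0,0,0]],[[0,0,0],[0,0,0]]]' 
python3 - <<'E'
from h import *
p=shot("top")
for d in vision.place_of(p,"toffee1")[:4]: print(round(d["score"],2),world(p,d["position"],z=.07))
for d in vision.place_of(p,"keyhole")[:2]: print("k",round(d["score"],2),world(p,d["position"],z=.07))
P,u,v=cloud(p);m=(abs(P[:,0]-.55)<.04)&(abs(P[:,1]-.015)<.075)&(P[:,2]>.0735);print(np.round(P[m]*1000)[:60].astype(int).tolist())
plan((.5944,.0053,.16),-.16)
E
```

```text
clock: 6.0
eef_pos: [0.4627, -0.348, 0.1629]
tool_rot: [0.83, 0.558, 0.001, 0.004]
ft_force: [-0.8, -1.0, -2.2]
grip_width: 0.0208
grasp_force: 59.3
0.63 [0.57031997 0.05982656 0.07      ]
0.56 [ 0.5365349  -0.02854698  0.07      ]
0.47 [0.55811664 0.01605746 0.07      ]
k 0.53 [0.5534257  0.02934906 0.07      ]
k 0.29 [0.47911878 0.31554038 0.07      ]
[[589, 14, 74], [589, -9, 75], [588, 84, 75], [586, -9, 75], [585, 87, 74], [581, 44, 74], [581, 35, 79], [580, -9, 74], [580, -27, 74], [578, 52, 76], [578, 32, 75], [577, -32, 74], [574, -6, 74], [573, -29, 78], [573, 64, 75], [571, -12, 75], [570, 64, 79], [570, 61, 74], [569, 35, 74], [568, -18, 77], [568, -44, 74], [567, 67, 80], [566, 64, 82], [566, 61, 82], [566, 58, 81], [567, 55, 76], [566, 38, 77], [565, -6, 74], [564, 67, 81], [564, 64, 77], [564, 61, 79], [564, 58, 78], [564, 55, 79], [564, 53, 78], [564, 50, 74], [563, 23, 76], [562, 20, 83], [563, 17, 80], [561, 70, 75], [561, 67, 75], [561, 64, 76], [561, 61, 81], [561, 59, 75], [561, 56, 75], [560, 52, 84], [560, 49, 84], [561, 47, 74], [561, 41, 76], [560, 26, 77], [560, 23, 82], [560, 21, 78], [559, 17, 83], [560, 15, 79], [560, 9, 76], [558, 70, 83], [558, 67, 78], [558, 64, 79], [558, 61, 81], [558, 58, 81], [558, 55, 80]]
7 [[[53.7,-1.1,-0.3],[-0.0,-0.0,-0.032]],[[53.7,0.6,-0.3],[-0.0,-0.0,-0.032]],[[53.7,2.4,-0.3],[-0.0,-0.0,-0.032]],[[53.5,4.1,-0.4],[-0.0,-0.0,-0.032]],[[53.4,5.9,-0.4],[-0.0,-0.0,-0.032]],[[53.2,7.6,-0.4],[-0.0,-0.0,-0.032]],[[52.9,9.3,-0.4],[-0.0,-0.0,-0.032]]]
```

```bash
python3 -m creep '[[[54,-1,0],[0,0,-0.033]],[[54,0.5,0],[0,0,-0.033]],[[54,2.5,0],[0,0,-0.033]],[[54,4,0],[0,0,-0.033]],[[54,6,0],[0,0,-0.033]],[[54,7.5,0],[0,0,-0.033]],[[54,9,0],[0,0,-0.033]],[[0,0,0],[0,0,0]],[[0,0,0],[0,0,0]]]' 
python3 - <<'E'
from h import *
p=shot("side"); cv2.imwrite("pics/s1.png",cv2.resize(p["image"][110:270,160:360],(800,600)))
p=shot("wrist"); P,u,v=cloud(p); m=(abs(P[:,2]-.07)<.003)
print("case",rect(P,(.61,.009),.2,.066,.073)); 
cv2.imwrite("pics/w2.png",p["image"])
plan((.5949,.0083,.105),-.16)
E
```

```text
clock: 7.28
eef_pos: [0.5941, 0.0086, 0.1569]
tool_rot: [0.76, 0.65, -0.002, -0.001]
ft_force: [0.8, -0.7, -2.1]
grip_width: 0.0211
grasp_force: 59.3
case [ 6.10870e+02 -3.53000e-01  2.68037e+02  2.21398e+02  1.41100e+00
  7.75740e+04]
1 [[[0.9,0.4,53.0],[-0.003,0.001,0.002]]]
```

View pics/w2.png

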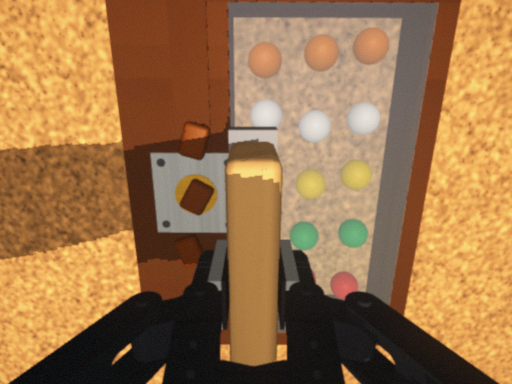

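The wrist view shows the block lined up with the case edge. The toffees are at (194,140), (197,196) and (189,248), and the plug is at (196,193).

```bash
python3 - <<'E'
from h import *
p=shot("wrist"); e=np.array([np.cos(.16),-np.sin(.16)]); f=np.array([-e[1],e[0]]); C=np.array(p["obs"]["eef_pos"])[:2]
for n,uv,z in [("plug",(196,193),.07),("t2top",(200,122),.079),("t2",(194,140),.079),("t1",(197,196),.079),("t3",(189,248),.079),("t3 r",(203,250),.079),("t3low",(188,264),.079),("front1",(125,150),.07),("front2",(140,290),.07)]:
    w=world(p,uv,z=z)[:2]; print(n,np.round(w*1000),"rel TCP e,f",np.round((w-C)@e*1000),np.round((w-C)@f*1000))
for d in vision.place_of(p,"keyhole")[:2]: print(d, world(p,d["position"],z=.07))
E
```

```text
plug [553.  16.] rel TCP e,f -43.0 2.0
t2top [568.  67.] rel TCP e,f -36.0 55.0
t2 [562.  56.] rel TCP e,f -40.0 43.0
t1 [555.  17.] rel TCP e,f -40.0 3.0
t3 [540. -23.] rel TCP e,f -49.0 -39.0
t3 r [550. -26.] rel TCP e,f -38.0 -40.0
t3low [537. -36.] rel TCP e,f -50.0 -52.0
front1 [510.  55.] rel TCP e,f -91.0 34.0
front2 [489. -59.] rel TCP e,f -93.0 -82.0
{'position': [196.2, 193.7], 'score': 0.97} [0.55273632 0.01556075 0.07      ]
```

```bash
python3 -m creep '[[[0,0,25],[0,0,0]],[[0,0,20],[0,0,0]],[[0,0,9],[0,0,0]],[[0,0,0],[0,0,0]],[[0,0,0],[0,0,0]]]'
```

```text
clock: 8.1
eef_pos: [0.5963, 0.0083, 0.1063]
tool_rot: [0.76, 0.65, 0.001, 0.001]
ft_force: [-0.6, 0.7, -0.8]
grip_width: 0.0209
grasp_force: 59.3
```

```bash
python3 -m creep '[[[0,0,4],[0,0,0]],[[0,-8,0],[0,0,0]],[[0,-8,0],[0,0,0]],[[0,0,0],[0,0,0]]]'
```

```text
clock: 8.6
eef_pos: [0.5789, 0.0113, 0.1015]
tool_rot: [0.76, 0.65, -0.0, -0.0]
ft_force: [-0.1, -0.3, -1.9]
grip_width: 0.0211
grasp_force: 59.2
```

```bash
python3 -m creep '[[[0,-9,0],[0,0,0]],[[0,-9,0],[0,0,0]],[[0,-9,0],[0,0,0]],[[0,-9,0],[0,0,0]],[[0,-9,0],[0,0,0]],[[0,-9,0],[0,0,0]],[[0,-9,0],[0,0,0]],[[0,-9,0],[0,0,0]],[[0,-10,0],[0,0,0]],[[0,-10,0],[0,0,0]],[[0,0,0],[0,0,0]]]'
python3 -m creep '[[[0,-10,0],[0,0,0]],[[0,-10,0],[0,0,0]],[[0,0,-30],[0,0,0]],[[0,0,-50],[0,0,0]],[[0,0,0],[0,0,0]]]'
python3 - <<'E'
from h import *
a=shot("side");b=shot("wrist");c=np.zeros((400,800,3),np.uint8); c[:384,:480]=b["image"][:,:480]; c[:320,480:]=cv2.resize(a["image"][140:300,180:340],(320,320)); cv2.imwrite("pics/v3.png",c)
plan((.4612,-.347,.17),-.39)
E
```

```text
clock: 9.98
eef_pos: [0.4879, 0.0255, 0.1013]
tool_rot: [0.76, 0.65, -0.0, -0.0]
ft_force: [0.4, -0.6, -1.3]
grip_width: 0.0209
grasp_force: 59.3
clock: 10.6
eef_pos: [0.4718, 0.0287, 0.1853]
tool_rot: [0.76, 0.65, 0.004, 0.003]
ft_force: [-0.2, 0.4, -1.4]
grip_width: 0.0211
grasp_force: 59.6
7 [[[-53.2,7.2,1.6],[0.0,-0.0,0.033]],[[-52.9,9.0,1.6],[0.0,-0.0,0.033]],[[-52.6,10.8,1.6],[0.0,-0.0,0.033]],[[-52.2,12.5,1.6],[0.0,-0.0,0.033]],[[-51.7,14.3,1.6],[0.0,-0.0,0.033]],[[-51.2,16.0,1.6],[0.0,-0.0,0.033]],[[-50.7,17.7,1.6],[0.0,-0.0,0.033]]]
```

View pics/v3.png

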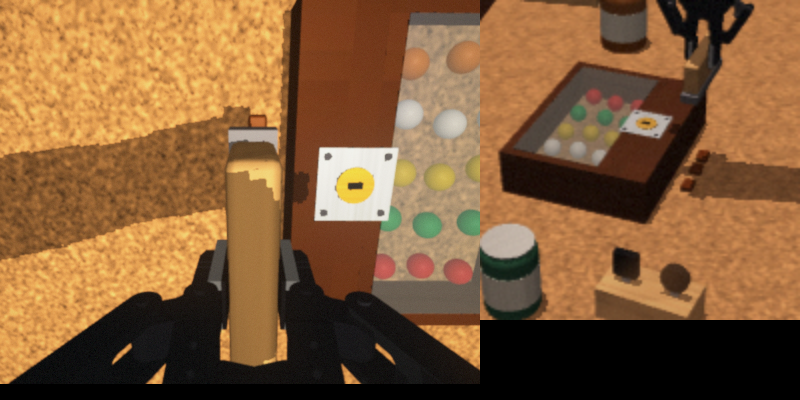

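All three toffees lie on the counter in front of the case, at side crop (702,155), (697,170) and (688,184). The lock is clear, with the slot at wrist (355,185). Next the block goes back to where it stood.

```bash
python3 -m creep '[[[-53,7,0],[0,0,0.033]],[[-53,9,0],[0,0,0.033]],[[-52.5,11,0],[0,0,0.033]],[[-52,12.5,10],[0,0,0.033]],[[-51.5,14.5,20],[0,0,0.033]],[[-51,16,30],[0,0,0.033]],[[-51,17.5,20],[0,0,0.033]],[[0,0,30],[0,0,0]],[[0,0,25],[0,0,0]],[[0,0,0],[0,0,0]],[[0,0,0],[0,0,0]]]'
```

```text
clock: 12.08
eef_pos: [0.4618, -0.3464, 0.0462]
tool_rot: [0.83, 0.558, -0.0, -0.0]
ft_force: [-0.2, 1.3, -1.3]
grip_width: 0.0215
grasp_force: 59.4
```

```bash
python3 - <<'E'
from h import *
plan((.4612,-.347,.0305),-.39)
E
```

```text
1 [[[-0.8,-0.3,15.7],[-0.001,-0.0,0.003]]]
```

```bash
python3 -m creep '[[[0,0,10],[0,0,0]],[[0,0,4],[0,0,0]],[[0,0,2],[0,0,0]],[[0,0,0],[0,0,0]],[[0,0,0],[0,0,0]]]'
```

```text
clock: 12.7
eef_pos: [0.4621, -0.3468, 0.0305]
tool_rot: [0.83, 0.558, 0.0, 0.0]
ft_force: [0.6, 1.2, -1.7]
grip_width: 0.0209
grasp_force: 59.5
```

```bash
python3 -m creep '[[[0,0,1],[0,0,0]],[[0,0,0],[0,0,0]]]'
```

```text
clock: 12.95
eef_pos: [0.4622, -0.3468, 0.0302]
tool_rot: [0.83, 0.558, 0.0, 0.0]
ft_force: [-2.8, 1.0, 5.9]
grip_width: 0.0209
grasp_force: 60.2
```

```bash
python3 -m creep '[[[0,0,0],[0,0,0]],[[0,0,0],[0,0,0]],[[0,0,-20],[0,0,0]],[[0,0,-50],[0,0,0]],[[0,0,-60],[0,0,0]],[[0,0,-40],[0,0,0]],[[0,0,0],[0,0,0]]]' 85
python3 - <<'E'
from h import *
p=shot("wrist"); P,u,v=cloud(p); print("scr",rect(P,(.46,-.347),.08,.045,.06))
plan((.514,.331,.2),1.335)
E
```

```text
clock: 13.82
eef_pos: [0.4642, -0.3483, 0.2038]
tool_rot: [0.83, 0.558, 0.001, 0.004]
ft_force: [-0.6, 0.4, -0.8]
grip_width: 0.085
grasp_force: 0.0
scr [ 4.61621e+02 -3.47344e+02  1.09190e+02  2.19810e+01  1.17500e+00
  2.72200e+03]
12 [[[54.0,-17.4,-0.0],[0.0,0.0,-0.144]],[[55.9,-9.5,-0.0],[0.0,0.0,-0.144]],[[56.7,-1.4,0.0],[0.0,0.0,-0.144]],[[56.3,6.7,0.0],[0.0,0.0,-0.144]],[[54.8,14.7,0.0],[0.0,0.0,-0.144]],[[52.1,22.4,0.1],[0.0,0.0,-0.144]],[[48.4,29.6,0.1],[0.0,0.0,-0.144]],[[43.6,36.2,0.1],[0.0,0.0,-0.144]],[[38.0,42.1,0.1],[0.0,0.0,-0.144]],[[31.6,47.1,0.1],[0.0,0.0,-0.144]],[[24.5,51.1,0.1],[0.0,0.0,-0.144]],[[17.0,54.1,0.1],[0.0,0.0,-0.144]]]
```

The block stands upright, with its top at 45–60 mm and about 2 mm from its original place.

```bash
python3 -m creep '[[[54,-17.5,0],[0,0,-0.144]],[[56,-9.5,0],[0,0,-0.144]],[[56.5,-1.5,0],[0,0,-0.144]],[[56.5,6.5,0],[0,0,-0.144]],[[55,14.5,0],[0,0,-0.144]],[[52,22.5,0],[0,0,-0.144]],[[48.5,29.5,0],[0,0,-0.144]],[[43.5,36,0],[0,0,-0.144]],[[38,42,0],[0,0,-0.144]],[[31.5,47,0],[0,0,-0.144]],[[24.5,51,0],[0,0,-0.144]],[[17,54,0],[0,0,-0.144]]]'
python3 -m creep '[[[0,0,0],[0,0,0]],[[0,0,0],[0,0,0]]]'
python3 - <<'E'
from h import *
p=shot("wrist"); cv2.imwrite("pics/w4.png",p["image"]); P,u,v=cloud(p)
print("stand",rect(P,(.4834,.338),.09,.035,.05)); print("key",rect(P,(.514,.331),.03,.07,.1)); print("round",rect(P,(.452,.346),.03,.07,.1))
m=(np.hypot(P[:,0]-.514,P[:,1]-.331)<.03)&(P[:,2]>.08); print(np.percentile(P[m,2],[5,50,95]))
for d in vision.place_of(p,"key")[:2]: print(d, world(p,d["position"],z=.023))
E
```

```text
clock: 15.38
eef_pos: [0.5095, 0.333, 0.1969]
tool_rot: [0.112, 0.994, -0.001, -0.001]
ft_force: [0.1, -0.0, 0.4]
grip_width: 0.085
grasp_force: 0.0
clock: 15.62
eef_pos: [0.5094, 0.3312, 0.1971]
tool_rot: [0.115, 0.993, -0.001, -0.001]
ft_force: [0.3, 0.2, -0.6]
grip_width: 0.0849
grasp_force: 0.0
stand [ 4.84431e+02  3.36434e+02  6.01590e+01  1.19375e+02 -2.29000e-01
  7.43000e+03]
key [ 5.15286e+02  3.28989e+02  1.15250e+01  3.18490e+01 -2.32000e-01
  6.18000e+02]
round [ 4.53746e+02  3.43780e+02  1.17480e+01  3.51990e+01 -2.35000e-01
  7.20000e+02]
[0.08739871 0.27363036 0.27735837]
{'position': [254.8, 173.6], 'score': 0.85} [0.51564922 0.33040686 0.023     ]
```

View pics/w4.png

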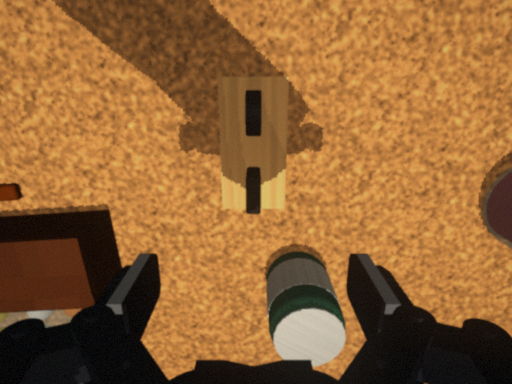

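The key nearer the fingers, at pixel (254,190), is the rectangular one: 31.8 mm long against 35.2 mm for the round one. I'll grip it.

```bash
python3 - <<'E'
from h import *
plan((.5153,.3292,.058),1.339,4)
E
```

```text
4 [[[-1.4,0.1,35.1],[-0.0,-0.0,0.0]],[[-1.4,0.1,35.1],[-0.0,-0.0,0.0]],[[-1.4,0.1,35.1],[-0.0,-0.0,0.0]],[[-1.4,0.0,35.1],[-0.0,-0.0,0.0]]]
```

```bash
python3 -m creep '[[[-2,0,40],[0,0,0]],[[-2,0,40],[0,0,0]],[[-2,0,35],[0,0,0]],[[0,0,22],[0,0,0]],[[0,0,0],[0,0,0]],[[0,0,0],[0,0,0]]]' 40
python3 - <<'E'
from h import *
plan((.5153,.3292,.058),1.339,1)
E
```

```text
clock: 16.48
eef_pos: [0.5171, 0.3299, 0.0636]
tool_rot: [0.115, 0.993, 0.001, 0.001]
ft_force: [-0.5, 0.7, -0.2]
grip_width: 0.0399
grasp_force: 0.0
1 [[[1.6,-1.1,5.6],[0.001,0.001,0.001]]]
```

```bash
python3 -m creep '[[[1.5,-1,5],[0,0,0]],[[0,0,0],[0,0,0]],[[0,0,0],[0,0,0]]]'
python3 -m creep '[[[0,0,0],[0,0,0]],[[0,0,0],[0,0,0]],[[0,0,0],[0,0,0]],[[0,0,0],[0,0,0]]]' 4
python3 - <<'E'
from h import *
K=(.5527,.0156)
print(np.round(bot.get_obs()["joint_pos"],2))
E
```

```text
clock: 16.85
eef_pos: [0.5147, 0.3299, 0.0578]
tool_rot: [0.115, 0.993, 0.0, 0.0]
ft_force: [-0.1, -0.3, 0.0]
grip_width: 0.0398
grasp_force: 0.0
clock: 17.35
eef_pos: [0.5147, 0.3299, 0.0575]
tool_rot: [0.115, 0.993, 0.0, 0.0]
ft_force: [-0.8, 0.5, 1.9]
grip_width: 0.0113
grasp_force: 60.0
[0.57 0.58 0.05 1.04 0.   0.8 ]
```

```bash
python3 -m creep '[[[0,0,-15],[0,0,0]],[[0,0,-20],[0,0,0]],[[0,0,-40],[0,0,0]],[[0,0,-50],[0,0,0]],[[0,0,0],[0,0,0]],[[0,0,0],[0,0,0]]]'
python3 - <<'E'
from h import *
plan((.5774,.0116,.18),1.411,7)
E
```

```text
clock: 18.1
eef_pos: [0.5144, 0.3296, 0.1828]
tool_rot: [0.115, 0.993, 0.0, 0.0]
ft_force: [-0.6, -0.3, -0.3]
grip_width: 0.0113
grasp_force: 59.8
7 [[[-19.1,-42.2,0.4],[0.0,0.0,-0.01]],[[-18.7,-42.4,0.4],[0.0,0.0,-0.01]],[[-18.3,-42.6,0.4],[0.0,0.0,-0.01]],[[-17.8,-42.7,0.4],[0.0,0.0,-0.01]],[[-17.4,-42.9,0.4],[0.0,0.0,-0.01]],[[-17.0,-43.1,0.4],[0.0,0.0,-0.01]],[[-16.5,-43.3,0.4],[0.0,0.0,-0.01]]]
```

```bash
python3 -m creep '[[[-19,-42,0],[0,0,-0.01]],[[-18.5,-42.5,0],[0,0,-0.01]],[[-18,-42.5,0],[0,0,-0.01]],[[-18,-42.5,0],[0,0,-0.01]],[[-17.5,-43,0],[0,0,-0.01]],[[-17,-43,0],[0,0,-0.01]],[[-16.5,-43.5,0],[0,0,-0.01]],[[0,0,0],[0,0,0]],[[0,0,0],[0,0,0]],[[0,0,0],[0,0,0]]]'
python3 - <<'E'
from h import *
p=shot("wrist"); I=p["image"]; cv2.imwrite("pics/w5.png",I)
for q in ("keyhole","key","key_shoulder"):
    for d in vision.place_of(p,q)[:2]: print(q,d, world(p,d["position"],z=.07))
hsv=cv2.cvtColor(I,cv2.COLOR_BGR2HSV); m=cv2.inRange(hsv,(20,150,150),(35,255,255))
n,l,s,c=cv2.connectedComponentsWithStats(m); k=1+np.argsort(-s[1:,4])[:4]; print(s[k],c[k])
P,u,v=cloud(p); print("case",rect(P,(.61,.009),.2,.066,.073))
E
```

```text
clock: 19.35
eef_pos: [0.5766, 0.0131, 0.1816]
tool_rot: [0.079, 0.997, 0.0, -0.001]
ft_force: [-0.6, 0.9, 0.5]
grip_width: 0.0112
grasp_force: 59.8
keyhole {'position': [249.2, 159.4], 'score': 0.62} [0.55378154 0.01324431 0.07      ]
key {'position': [256.2, 229.6], 'score': 0.9} [0.61450643 0.00926311 0.07      ]
key_shoulder {'position': [254.5, 255.9], 'score': 0.8} [0.63904263 0.00391009 0.07      ]
[[233 138  39  38 640]
 [259 169   1   2   2]
 [248 173   2   2   2]
 [113   5   1   1   1]] [[252.8453125 156.19375  ]
 [259.        169.5      ]
 [248.5       173.5      ]
 [113.          5.       ]]
case [6.10902e+02 6.38100e+00 2.81342e+02 2.19968e+02 1.40900e+00 6.59640e+04]
```

View pics/w5.png

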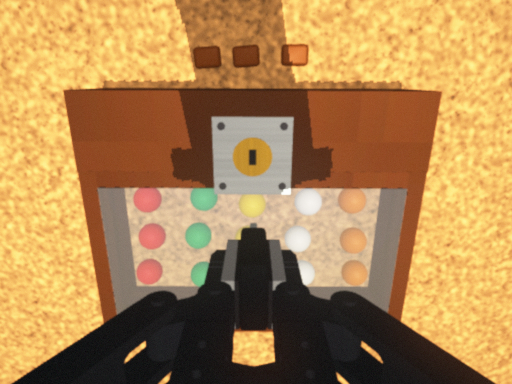

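The lock and slot are clear, with the slot at (252,157), and the toffees lie in front of the case. The blade tip shows at about (254,228). I'll work out the tip-to-slot offset.

```bash
python3 - <<'E'
from h import *
p=shot("wrist"); I=p["image"]; o=p["obs"]; R0=R.from_quat(o["tool_rot"]); t=np.array(o["eef_pos"])
g=cv2.cvtColor(I,cv2.COLOR_BGR2GRAY)
m=(g[142:172,240:266]<75).astype(np.uint8); v,u=np.nonzero(m); print("slot px",u.min()+240,u.max()+240,v.min()+142,v.max()+142,u.mean()+240,v.mean()+142,len(u))
s=(u.mean()+240,v.mean()+142)
ws=world(p,s,z=.07); wp=world(p,(252.5,157),z=.07)
print("slot",ws,"plug",wp,"tool",R0.inv().apply(ws-t)*1000,R0.inv().apply(wp-t)*1000)
for d in vision.place_of(p,"key")[:1]: print("tip",d,R0.inv().apply(world(p,d["position"],z=t[2]-.0345)-t)*1000)
print(np.round(g[215:240,244:266:1][::2],0))
cv2.imwrite("pics/c5.png",cv2.resize(I[140:260,200:310],None,fx=5,fy=5,interpolation=cv2.INTER_CUBIC))
E
```

```text
slot px 249 255 149 163 252.41860465116278 155.7674418604651 86
slot [0.55211756 0.0160025  0.07      ] plug [0.55310265 0.01590869 0.07      ] tool [ 25.18299807  -0.89729165 112.30491412] [ 24.19543179  -0.83472007 112.30484014]
tip {'position': [254.1, 227.4], 'score': 0.75} [-0.18747342  0.28193214 34.49999534]
[[199 198 196 194 199 202 199 200 198 202 200 198 201 199 198 196 197 195
  197 209 213 217]
 [192 192 194 192 199 202 203 200 198 194 197 199 201 202 199 195 187 184
  191 204 212 215]
 [188 188 185 189 190 197 205 205 205 203 199 198 198 197 195 194 186 186
  196 203 202 202]
 [200 197 196 198 201 204 203 202 202 199 197 195 194 193 191 192 192 190
  193 194 195 197]
 [211 207 201 197 201 185 156 136 136 131 129 137 159 191 194 198 200 200
  202 201 200 199]
 [188 184 179 179 179 163 125 109 105 102 104 107 133 173 196 197 202 204
  204 203 201 198]
 [149 151 143 142 140 124  96  84  81  79  78  81  99 126 145 147 150 155
  165 177 183 194]
 [ 40  41  37  36  36  38  33  35  35  36  39  40  38  38  38  37  41  38
   42  53 108 172]
 [ 35  36  35  34  36  37  34  30  39  32  37  34  36  36  35  36  36  35
   38  39  49 124]
 [ 33  35  33  39  34  35  33  35  34  37  34  36  34  32  33  36  36  35
   37  36  40  86]
 [ 32  36  37  33  32  34  32  38  35  34  34  35  37  33  35  31  37  36
   36  37  43  77]
 [ 34  36  35  33  31  32  36  32  34  37  36  30  37  32  32  37  36  34
   37  34  39  63]
 [ 32  32  33  32  30  36  32  32  34  32  36  32  34  35  32  34  33  32
   32  32  35  44]]
```

View pics/c5.png

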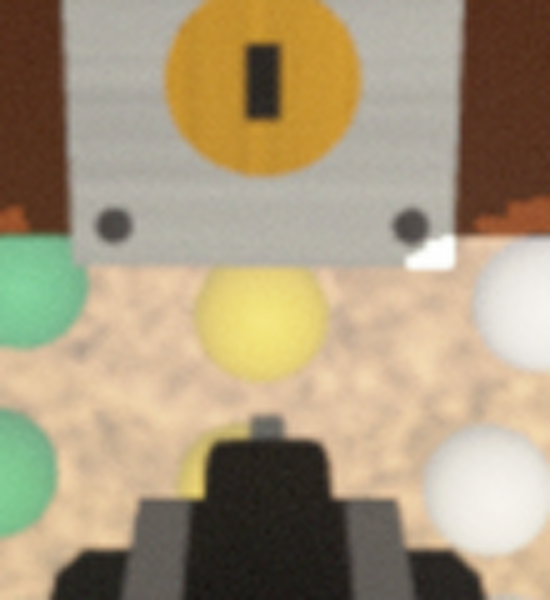

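```bash
python3 - <<'E'
from h import *
np.set_printoptions(precision=1,suppress=True)
p=shot("wrist"); o=p["obs"]; R0=R.from_quat(o["tool_rot"]); t=np.array(o["eef_pos"]); P,u,v=cloud(p); Q=R0.inv().apply(P-t)*1000
f=lambda uv,z:R0.inv().apply(world(p,uv,z=t[2]-z/1000)-t)*1000
print("bow bottom front",f((253.4,228),4.5),"tip edge",f((253.4,223.4),34.5),f((253.4,223.4),31))
m=(abs(Q[:,1])<5)&(Q[:,2]<40)&(abs(u-254)<3)
for a in range(222,335,4):
    k=m&(v==a); print(a,Q[k].mean(0) if k.any() else None,end="; ")
print()
for a in range(225,320,12):
    k=(v==a)&(abs(Q[:,1])<12)&(Q[:,2]<20); print(a,[(int(x),int(y)) for x,y in zip(u[k],Q[k][:,2])][::3])
E
```

```text
bow bottom front [13.5 -0.1  4.5] tip edge [ 2.4 -0.1 34.5] [ 4.  -0.1 31. ]
222 [ 3.5 -0.1 33.9]; 226 [ 3.6  0.2 28.2]; 230 [14.4  0.2  0.2]; 234 [14.6  0.2 -4.3]; 238 [14.5  0.2 -8.3]; 242 [ 14.6   0.2 -12.1]; 246 [ 14.5   0.1 -15.7]; 250 [ 14.4   0.1 -18.9]; 254 [ 14.7   0.1 -22.8]; 258 [ 14.3   0.1 -25.4]; 262 [ 14.5   0.1 -28.7]; 266 [ 13.5   0.1 -29.9]; 270 [ 12.1   0.1 -30.5]; 274 [ 10.4   0.1 -30.8]; 278 [  8.2   0.1 -30.1]; 282 [  6.3   0.1 -30.1]; 286 [  4.3   0.1 -29.8]; 290 [  3.1   0.1 -30.7]; 294 [  1.3   0.1 -30.8]; 298 [ -1.    0.1 -30.2]; 302 [ -2.5   0.1 -30.8]; 306 [ -4.6   0.1 -30.5]; 310 [ -6.8   0.1 -30.2]; 314 [ -8.5   0.1 -30.6]; 318 [-10.6   0.1 -30.4]; 322 [-12.4   0.1 -30.6]; 326 [-14.6   0.1 -30.4]; 330 None; 334 None; 
225 []
237 [(241, -3), (244, -7), (247, -7), (250, -8), (253, -7), (256, -6), (259, -7), (262, -7), (265, -5)]
249 [(227, -13), (230, -12), (233, -13), (236, -12), (239, -12), (242, -16), (245, -19), (248, -18), (251, -18), (254, -17), (257, -17), (260, -18), (263, -18), (266, -16), (269, -12), (272, -13), (275, -13), (278, -13)]
261 [(225,
[... 670 characters left out ...]
 -30), (266, -30), (269, -36), (272, -35), (275, -36), (278, -40), (281, -40), (284, -41), (287, -42)]
297 [(219, -47), (222, -48), (225, -47), (228, -48), (231, -47), (234, -39), (237, -35), (240, -29), (243, -30), (246, -30), (249, -30), (252, -31), (255, -30), (258, -31), (261, -30), (264, -29), (267, -29), (270, -36), (273, -39), (276, -47), (279, -48), (282, -47), (285, -48), (288, -47)]
309 [(217, -53), (220, -54), (223, -53), (226, -53), (229, -53), (232, -45), (235, -35), (238, -36), (241, -30), (244, -30), (247, -30), (250, -31), (253, -30), (256, -29), (259, -30), (262, -30), (265, -29), (268, -36), (271, -36), (274, -43), (277, -53), (281, -54), (284, -53), (287, -54), (291, -53)]
```

```bash
python3 - <<'E'
from h import *
o=bot.get_obs(); w=np.array(o["eef_pos"])+R.from_quat(o["tool_rot"]).apply([.0262,-.00095,0]); print(w)
open("tgt.txt","w").write(f"{w[0]} {w[1]}")
E
python3 -m creep '[[[9,-0.5,0],[0,0,0]],[[9,-0.5,0],[0,0,0]],[[8,0,20],[0,0,0]],[[0,0,25],[0,0,0]],[[0,0,18],[0,0,0]],[[0,0,0],[0,0,0]],[[0,0,0],[0,0,0]],[[0,0,0],[0,0,0]]]'
python3 - <<'E'
from h import *
x,y=map(float,open("tgt.txt").read().split()); plan((x,y,.109),1.411,1)
E
```

```text
[0.55123912 0.01564848 0.18242761]
clock: 20.7
eef_pos: [0.5522, 0.0151, 0.1205]
tool_rot: [0.08, 0.997, 0.0, 0.001]
ft_force: [-0.2, 0.4, -0.0]
grip_width: 0.0113
grasp_force: 59.8
1 [[[1.0,0.4,11.5],[0.0,0.002,-0.0]]]
```

```bash
python3 -m creep '[[[1,0.3,6],[0,0,0]],[[0,0,5],[0,0,0]],[[0,0,0],[0,0,0]],[[0,0,0],[0,0,0]]]'
python3 - <<'E'
from h import *
x,y=map(float,open("tgt.txt").read().split())
for i in range(3): print(bot.get_obs()["eef_pos"])
plan((x,y,.1045),1.411,1)
p=shot("wrist"); o=p["obs"]; R0=R.from_quat(o["tool_rot"]); t=np.array(o["eef_pos"]); P,u,v=cloud(p); Q=R0.inv().apply(P-t)*1000
for a in range(200,262,4):
    k=(v==a)&(abs(u-254)<3); print(a,np.round(Q[k].mean(0),1) if k.any() else None,end="; ")
cv2.imwrite("pics/c6.png",cv2.resize(p["image"][150:270,190:320],None,fx=5,fy=5,interpolation=cv2.INTER_CUBIC))
E
```

```text
clock: 21.2
eef_pos: [0.5504, 0.0156, 0.1082]
tool_rot: [0.08, 0.997, -0.0, -0.0]
ft_force: [1.7, -0.3, -0.5]
grip_width: 0.0112
grasp_force: 59.8
[0.55044543 0.01555576 0.10818878]
[0.55044543 0.01555576 0.10818878]
[0.55044543 0.01555576 0.10818878]
1 [[[-0.8,0.2,3.7],[-0.0,-0.0,0.0]]]
200 [15.3  0.2 38.9]; 204 [13.4  0.2 37.3]; 208 [10.6  0.2 38.2]; 212 [ 8.1  0.2 37.9]; 216 [ 5.6  0.2 38. ]; 220 [ 3.3  0.2 37.2]; 224 [ 3.6  0.2 31. ]; 228 [14.5  0.2  2.4]; 232 [14.4  0.2 -1.7]; 236 [14.5  0.2 -6.2]; 240 [ 14.5   0.2 -10.1]; 244 [ 14.5   0.1 -13.8]; 248 [ 14.6   0.1 -17.5]; 252 [ 14.7   0.1 -21.2]; 256 [ 14.3   0.1 -23.8]; 260 [ 14.7   0.1 -27.6];
```

View pics/c6.png

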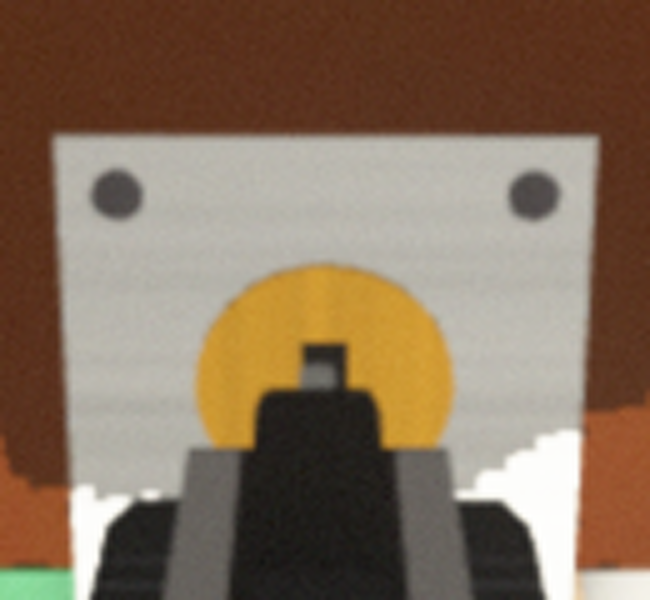

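The tip sits just above the slot, with the blade centred at crop x 319 against the slot's 324. It needs about +0.6 mm in tool y and −0.4 mm in x, then insertion.

```bash
python3 -m creep '[[[-0.4,0.6,0],[0,0,0]],[[0,0,2],[0,0,0]],[[0,0,2],[0,0,0]],[[0,0,2],[0,0,0]],[[0,0,2],[0,0,0]],[[0,0,0],[0,0,0]]]'
```

```text
clock: 22.0
eef_pos: [0.5508, 0.0161, 0.1]
tool_rot: [0.08, 0.997, -0.0, -0.0]
ft_force: [0.5, 0.7, -0.1]
grip_width: 0.011
grasp_force: 59.8
```

It is 4.5 mm into the slot with no force. Pushing on.

```bash
python3 -m creep '[[[0,0,2],[0,0,0]],[[0,0,2],[0,0,0]],[[0,0,2],[0,0,0]],[[0,0,0],[0,0,0]],[[0,0,0],[0,0,0]]]'
```

```text
clock: 22.62
eef_pos: [0.5516, 0.0162, 0.0958]
tool_rot: [0.08, 0.997, 0.0, 0.001]
ft_force: [-2.3, 0.4, 7.2]
grip_width: 0.0109
grasp_force: 61.0
```

```bash
python3 -m creep '[[[0,0,2],[0,0,0]],[[0,0,2],[0,0,0]],[[0,0,0],[0,0,0]]]'
```

```text
clock: 23.0
eef_pos: [0.5515, 0.0164, 0.0907]
tool_rot: [0.08, 0.997, 0.0, 0.001]
ft_force: [0.6, 1.6, 2.0]
grip_width: 0.011
grasp_force: 60.1
```

Past pin 1, on to pin 2.

```bash
python3 -m creep '[[[0,0,2],[0,0,0]],[[0,0,2],[0,0,0]],[[0,0,2],[0,0,0]],[[0,0,0],[0,0,0]],[[0,0,0],[0,0,0]]]'
```

```text
clock: 23.62
eef_pos: [0.5513, 0.0163, 0.0851]
tool_rot: [0.08, 0.997, 0.0, 0.0]
ft_force: [-1.8, 0.7, 7.6]
grip_width: 0.011
grasp_force: 60.8
```

```bash
python3 -m creep '[[[0,0,2],[0,0,0]],[[0,0,2],[0,0,0]],[[0,0,2],[0,0,0]],[[0,0,0],[0,0,0]],[[0,0,0],[0,0,0]]]'
```

```text
clock: 24.25
eef_pos: [0.5508, 0.0163, 0.0778]
tool_rot: [0.08, 0.997, 0.0, -0.0]
ft_force: [0.0, 1.8, 0.6]
grip_width: 0.0112
grasp_force: 59.7
```

```bash
python3 -m creep '[[[0,0,2],[0,0,0]],[[0,0,1.5],[0,0,0]],[[0,0,1.5],[0,0,0]],[[0,0,0],[0,0,0]],[[0,0,0],[0,0,0]]]'
```

```text
clock: 24.88
eef_pos: [0.5514, 0.0162, 0.0746]
tool_rot: [0.08, 0.997, 0.0, 0.001]
ft_force: [-1.2, 1.4, 8.6]
grip_width: 0.0114
grasp_force: 61.2
```

```bash
python3 -m creep '[[[0,0,2],[0,0,0]],[[0,0,2],[0,0,0]],[[0,0,0],[0,0,0]]]'
python3 - <<'E'
from h import *
p=shot("wrist"); o=p["obs"]; R0=R.from_quat(o["tool_rot"]); t=np.array(o["eef_pos"]); P,u,v=cloud(p); Q=R0.inv().apply(P-t)*1000
m=(abs(Q[:,1])<4)&(abs(Q[:,0])<12)&(Q[:,2]<20)&(Q[:,2]>-45); print("bow top z",np.median(P[m,2])*1000)
m=(abs(Q[:,0]-30)<10)&(abs(Q[:,1])<20); print("face z",np.median(P[m,2])*1000)
for d in vision.place_of(p,"key_shoulder")[:1]: print(d)
E
```

```text
clock: 25.25
eef_pos: [0.5515, 0.0162, 0.0745]
tool_rot: [0.08, 0.997, 0.0, 0.002]
ft_force: [-10.5, 1.7, 30.5]
grip_width: 0.0111
grasp_force: 64.7
bow top z 104.98081300549495
face z 69.26956589958321
{'position': [256.3, 253.6], 'score': 0.61}
```

The key is home: the bow top is 35.7 mm above the face and the force rose without movement. I'll ease the push and turn about the key's axis.

```bash
python3 -m creep '[[[0,0,-2.5],[0,0,0]],[[0,0.2,0],[0,0,0.12]],[[0,0.2,0],[0,0,0.12]],[[0,0.2,0],[0,0,0.12]],[[0,0,0],[0,0,0]]]'
```

```text
clock: 25.98
eef_pos: [0.5518, 0.0166, 0.0745]
tool_rot: [0.257, 0.966, 0.0, 0.001]
ft_force: [-4.6, 1.3, 16.4]
grip_width: 0.0111
grasp_force: 62.4
```

```bash
python3 -m creep '[[[0,0.2,-0.5],[0,0,0.13]],[[0,0.2,0],[0,0,0.13]],[[0,0.2,0],[0,0,0.13]],[[0,0.2,0],[0,0,0.13]],[[0,0.2,0],[0,0,0.13]],[[0,0.2,0],[0,0,0.13]],[[0,0.2,0],[0,0,0.13]],[[0,0.2,0],[0,0,0.13]],[[0,0.2,0],[0,0,0.13]],[[0,0,0],[0,0,0]]]'
python3 - <<'E'
from h import *
o=bot.get_obs(); y=R.from_quat(o["tool_rot"]).as_matrix()[:,1]; print("turned",1.411-np.arctan2(y[1],y[0]),o["ft_torque"],o["joint_pos"][5])
E
```

```text
clock: 27.22
eef_pos: [0.5528, 0.0171, 0.0745]
tool_rot: [0.748, 0.663, 0.0, 0.001]
ft_force: [-5.1, 1.5, 15.2]
grip_width: 0.011
grasp_force: 62.1
turned 1.5309934439883843 [0.15373134 0.89744147 0.02647652] 1.7221809873686245
```

```bash
python3 -m creep '[[[0,0.15,0],[0,0,0.1]],[[0,0.15,0],[0,0,0.1]],[[0,0.15,0],[0,0,0.1]],[[0,0,0],[0,0,0]],[[0,0,0],[0,0,0]]]'
python3 - <<'E'
from h import *
o=bot.get_obs(); y=R.from_quat(o["tool_rot"]).as_matrix()[:,1]; print("turned",1.411-np.arctan2(y[1],y[0]),o["ft_torque"],o["joint_pos"][5])
E
```

```text
clock: 27.85
eef_pos: [0.5531, 0.017, 0.0745]
tool_rot: [0.839, 0.545, 0.0, 0.001]
ft_force: [-4.4, 1.9, 14.7]
grip_width: 0.0111
grasp_force: 62.1
turned 1.8301568791828915 [0.18855847 0.94046907 0.01346756] 2.0211660231782034
```

```bash
python3 -m creep '[[[0,0.05,0],[0,0,0.04]],[[0,0.05,0],[0,0,0.03]],[[0,0,0],[0,0,0]],[[0,0,0],[0,0,0]]]'
python3 - <<'E'
from h import *
o=bot.get_obs(); y=R.from_quat(o["tool_rot"]).as_matrix()[:,1]; print("turned",1.411-np.arctan2(y[1],y[0]),o["ft_torque"],o["joint_pos"][5])
p=shot("wrist"); a=shot("side"); c=np.zeros((384,800,3),np.uint8); c[:,:480]=p["image"][:,16:496]; c[:320,480:]=cv2.resize(a["image"][140:300,180:340],(320,320)); cv2.imwrite("pics/v7.png",c)
E
```

```text
clock: 28.35
eef_pos: [0.5533, 0.0171, 0.0745]
tool_rot: [0.857, 0.515, 0.0, 0.001]
ft_force: [-4.3, 0.8, 14.6]
grip_width: 0.011
grasp_force: 62.1
turned 1.8994772530223654 [0.18290584 0.92318763 0.22114695] 2.090544224743559
```

View pics/v7.png

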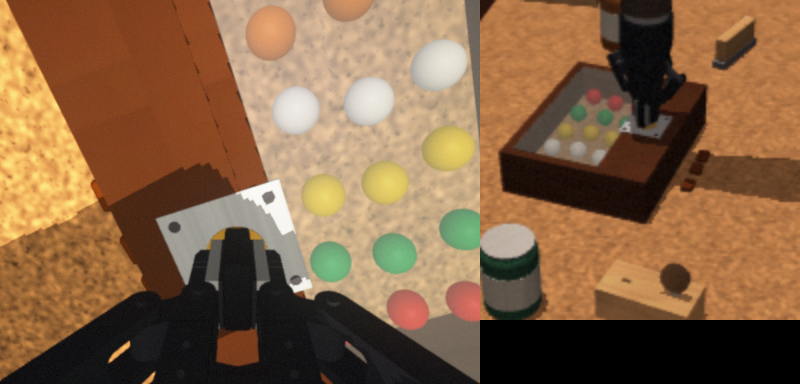

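The torque rose to 0.22 N m, so the plug is at its stop. The key is home, the block is upright at (735,42), the round key is still in the stand, and the toffees are on the counter.

```bash
python3 -c "
from workcell import workorder; print(workorder.job_done())"
```

```text
the job is handed in; nothing more can be done
None
```

I handed the job in at about 28 s: all three toffees are off the case, the scraper block is standing upright on the counter, and the rectangular-bow key is fully home and held turned clockwise against its stop. The round key, jar and tin were left alone; the hand-in call gave no verdict.

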